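# Swap two breakers in a hooded staging dock

## Task

Swap the two breakers in the staging dock, so that each lies on its side in the lane the other had, and push each one fully home under the hood: its end stop, hidden in there, must have its sprung pad pressed in. Feel for the stops and press gently, for a hard shove forces them off their setting; leave the tape, dish and screwdriver alone.

Things in the scene. Friction and masses are not known exactly. Their poses are not given: they have to be found in the camera images.
- dock: fixed two-lane dock; origin on the bench; x along the lanes into the hood, to the left (yaw 1.4 to 1.74), y toward the robot. Base x -155 to 145 mm, y +-118 mm, top 6 mm up. Blue hood from x = 10 (open mouths 94 mm wide, 98 mm inner height over the base) to 145 mm (closed back), top 110 mm up. Clear bench right of its open end (dock x -160 to -400, y +-100 mm).
- breaker_orange: grey circuit breaker with orange sticker, 153 x 88 x 66 mm, 0.7-0.9 kg, on its side in a lane. Origin: centre line of its foot end (the end in the hood); own z runs along the 153 mm length to the outer end; own y up (+-44 mm); own x across the 66 mm depth (-30 to +36 mm), the way to grip it from above. A toggle juts 6 mm out of the -x side (own z 62-80, y -8 to 4 mm): keep fingertips above it.
- breaker_green: grey circuit breaker with green sticker, 153 x 88 x 66 mm, 0.7-0.9 kg, on its side in a lane. Origin: centre line of its foot end (the end in the hood); own z runs along the 153 mm length to the outer end; own y up (+-44 mm); own x across the 66 mm depth (-30 to +36 mm), the way to grip it from above. A toggle juts 6 mm out of the -x side (own z 62-80, y -8 to 4 mm): keep fingertips above it.
- mid_orange (a point): middle of the orange-stickered breaker's body (at own x = 3, z = 76.5 mm), axes as the breaker's; 44 mm above what it lies on. At the start its foot end is 10 to 32 mm inside the hood, so it must be drawn out before it can be lifted. Sliding it takes 5 to 10 N.
- mid_green (a point): middle of the green-stickered breaker's body (at own x = 3, z = 76.5 mm), axes as the breaker's; 44 mm above what it lies on. At the start its foot end is 10 to 32 mm inside the hood, so it must be drawn out before it can be lifted. Sliding it takes 5 to 10 N.
- lane_near (a point): centre of the near lane's floor under the hood's mouth edge (dock x = 10, y = +65 mm), axes as the dock's. The lane runs straight from dock x = -150 mm between black guide rails 76 mm apart, tops 28 mm above the bench. The face of its end stop's sprung pad, hidden in the hood, is 60 to 95 mm inside the mouth; it is set differently in each lane and each time.
- lane_far (a point): centre of the far lane's floor under the hood's mouth edge (dock x = 10, y = -65 mm), axes as the dock's. The lane runs straight from dock x = -150 mm between black guide rails 76 mm apart, tops 28 mm above the bench. The face of its end stop's sprung pad, hidden in the hood, is 60 to 95 mm inside the mouth; it is set differently in each lane and each time.
- pad_near (a joint): how far the near lane's hidden sprung pad is pressed in along the lane, m: 0 untouched, 0.008 fully in, against the clamped stop block. About 1 N presses it in; its spring is too weak to push a breaker back.
- slip_near (a joint): how far the near lane's clamped stop block, behind the pad, has been forced off its setting, m: 0 as set. Its rubber facing gives about 1 mm per 3 N; the block stands firm up to about 35 N, then slips back for good.
- pad_far (a joint): how far the far lane's hidden sprung pad is pressed in along the lane, m: 0 untouched, 0.008 fully in, against the clamped stop block. About 1 N presses it in; its spring is too weak to push a breaker back.
- slip_far (a joint): how far the far lane's clamped stop block, behind the pad, has been forced off its setting, m: 0 as set. Its rubber facing gives about 1 mm per 3 N; the block stands firm up to about 35 N, then slips back for good.
- tape: bystander: roll of brown packing tape, 94 mm across, 48 mm high, left of the hood; origin centre of its underside
- dish: bystander: steel dish of screws, 96 mm across, 26 mm high, left of the hood; origin centre of its underside
- driver: bystander: red screwdriver, 207 mm long, lying right of the dock; origin at the middle of its underside, its length along its own y

How it is judged:
By the outcome, as a careful person would: the job done as asked, in the order asked, and still so for the second after the job is handed in, with the robot touching nothing.
It also fails if it takes over 72 s, if anything falls off the work surface, if the arm or the gripper's body presses on something with over 40 N, if the wrist force passes 120 N, or if a joint passes its speed limit or range.

## Robot

A 6-joint arm with a two-finger parallel gripper is mounted at the origin on a cart in front of the work surface, level with it; the furniture and walls round the work are solid. World frame = base frame: x ahead of the robot, y to its left, z up, the work surface at z = 0. Lengths are in m, angles in rad, forces in N, time in s.
With the tool pointing down it reaches from about 0.25 to 0.775 m from the base axis. Payload 4 kg.
Tool frame: the origin (TCP) lies midway between the tips of the shut fingers; the grasp point (between the pads) lies 19 mm behind it; z points along the fingers, y is the line along which they close (so a half turn about z gives the same grasp; the last joint's range is limited). The gripper opens to 85 mm and grips with 20 to 120 N. Pads are 22 mm wide; open, the fingers measure 114 mm over their backs; the gripper's body (76 mm by 85 mm) begins 54 mm behind the grasp point. The pads swing forward as they close: fully open they stand 13 mm farther back than shut.
Start: joints at [-0.103, 0.087, 1.371, -0, 1.684, -0.103], TCP at [0.55, -0, 0.231] pointing down, gripper open.
Joint ranges: [-3.1, 3.1], [-0.76, 2.03], [0.27, 2.55], [-1.08, 4.22], [0.17, 2.65], [-2.57, 2.57]. Speed limits (rad/s): [2.79, 2.79, 3.14, 3.14, 3.14, 3.14].

## Interface

Orientations are given as a unit quaternion [x, y, z, w].
In Python, from plant import observe, snapshot, hand_in gives the robot as it stands.
- The arm moves only by the tool arm_command, never from a script. Its argument "moves" is a list of rows, each an object of numbers: "x", "y", "z": the shift along the tool's x, y, z in mm; "rx", "ry", "rz": the turn, a rotation vector about the tool's x, y, z in degrees; "gripper": the closure, from 0 (fully open) to 1 (shut). A call has 1 to 12 rows; each row is the pose to reach, as a shift and turn from the pose commanded when the call began, along the tool's axes at that moment; what a row does not reach only later rows make up. A row lasts 1/10 s, in which the tool goes at most 50 mm and 8.59 degrees, less where a joint would pass 70% of its speed; a pose out of reach is approached as far as the arm can. A call with a gripper value outside its range is refused whole. The fingers move at their own pace and stop on an object; the grip force is fixed at half the most. Time passes only in rows, so rows that repeat a pose let the fingers close. It gives the time, the measured TCP pose, the force, the opening and the grip force at its end, in the units of the state.
- observe(): the state, without advancing time (a new reading comes with each control period).
- snapshot(name): name is "scene" or "side" or "wrist"; returns a dict with "frame" (384x512x3 uint8, blue, green, red), "fx", "fy", "cx", "cy" (pixels), "xyz" and "attitude" of the camera in the world. Camera axes: x right, y down, z forward; pixel columns grow to the right and rows downward; lengths in m; the calibration is good to about 2 mm. A picture is of the moment at which its call begins. There is no depth.
- hand_in(): hands the job in; it is judged then, once.
The state is a dict: "clock": time; "joints": joint angles; "qd": joint speeds; "tau": joint torques, N m; "position": TCP position; "eef_rot": TCP orientation; "force": force on the tool from outside, world axes, zero at the start; "torque": the same for the moment, N m; "opening": finger opening in m; "grasp_force": force on a finger pad.
Only numpy, scipy, OpenCV 4.12 (cv2) and the standard library are available. Lean on these libraries where they do the work, as an engineer would, in place of code of your own. Each camera call takes 0.05 s, during which the arm holds its last target. There are 200 camera calls.

## Working session

There is one attempt and no reset: what is moved stays moved. The work goes in short steps, Python scripts to look and compute and a tool call to move; the robot and the scene stay as the last step left them, time stands still between calls to the robot, and variables do not carry over. Pictures are saved under pics/ and viewed, at most 10 in all, crops included, and the job is handed in when it is done.

Besides the shell and the picture viewer there is one more tool, called after "Request:" as name(argument=value, ...), one argument or row to a line, values as JSON. arm_command: Moves the arm, as the interface text tells. Its arguments: {"type":"object","properties":{"moves":{"type":"array","items":{"type":"object","properties":{"x":{"type":"number"},"y":{"type":"number"},"z":{"type":"number"},"rx":{"type":"number"},"ry":{"type":"number"},"rz":{"type":"number"},"gripper":{"type":"number"}}}}},"required":["moves"]}

```bash
ls; mkdir -p pics; python3 - <<'E'
from plant import observe,snapshot
import cv2,numpy as np,pickle
s=observe();print({k:np.round(v,3).tolist() for k,v in s.items()})
d={}
for n in("scene","side","wrist"):
    d[n]=snapshot(n);cv2.imwrite(f"pics/{n}0.png",d[n]["frame"]);print(n,{k:np.round(v,4).tolist() for k,v in d[n].items() if k!="frame"})
pickle.dump(d,open("d0.pkl","wb"))
a=np.hstack([cv2.resize(d["scene"]["frame"],(400,300)),cv2.resize(d["side"]["frame"],(400,300))])
cv2.imwrite("pics/a.png",d["scene"]["frame"])
E
```

```text
pics
{'clock': 0.0, 'joints': [-0.103, 0.088, 1.372, -0.0, 1.684, -0.103], 'qd': [-0.001, 0.002, -0.0, -0.002, -0.0, -0.001], 'tau': [0.0, -35.186, -31.328, 0.0, 0.011, 0.0], 'position': [0.549, 0.0, 0.23], 'eef_rot': [0.707, 0.707, -0.001, -0.001], 'force': [-0.416, 0.295, -0.676], 'torque': [-0.018, -0.001, 0.04], 'grasp_force': 0.0, 'opening': 0.085}
scene {'fx': 402.6234, 'fy': 402.6234, 'cx': 261.4746, 'cy': 184.2185, 'xyz': [-0.3644, -0.5647, 1.098], 'attitude': [0.7985, -0.4693, 0.1923, -0.3244]}
side {'fx': 379.699, 'fy': 379.699, 'cx': 256.8756, 'cy': 191.4106, 'xyz': [-0.1664, -1.0151, 0.9641], 'attitude': [0.8581, -0.2619, 0.1387, -0.4193]}
wrist {'fx': 286.4406, 'fy': 286.4406, 'cx': 253.3308, 'cy': 189.9012, 'xyz': [0.55, 0.066, 0.3731], 'attitude': [0.9911, 0.0009, -0.0005, 0.1328]}
```

View pics/scene0.png

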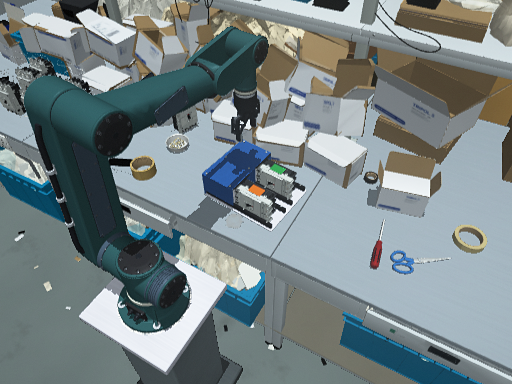

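View pics/side0.png

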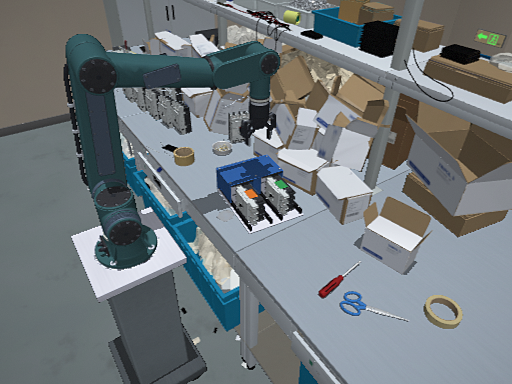

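View pics/wrist0.png

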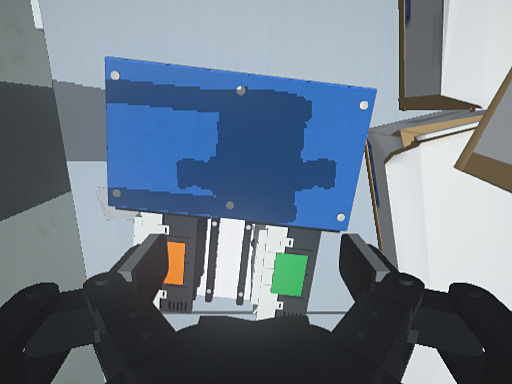

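The scene camera shows the orange breaker in the near lane at about (258,195) and the green in the far lane at (278,170). The side view agrees. The wrist view has the hood corners at (106,57), (376,90), (348,232) and (107,205), with stickers at (175,262) and (290,272). I'll back off for an unobstructed wrist view.

Request:
arm_command(
  moves=[
    {"x":-45,"z":-30},
    {"x":-90,"z":-60},
    {"x":-110,"z":-80},
    {"x":-110,"z":-80},
    {"x":-110,"z":-80},
  ],
)

```text
validation failed for argument at $.mo...
```

```bash
cat > h.py <<'E'
import numpy as np,cv2
from scipy.spatial.transform import Rotation as R
from plant import observe,snapshot,hand_in
def cast(c,uv,z):
    uv=np.atleast_2d(np.asarray(uv,float))
    d=np.c_[(uv[:,0]-c["cx"])/c["fx"],(uv[:,1]-c["cy"])/c["fy"],np.ones(len(uv))]
    d=R.from_quat(c["attitude"]).apply(d);p=np.array(c["xyz"])
    return p+d*((z-p[2])/d[:,2])[:,None]
def quad(m):
    cs=cv2.findContours(m.astype(np.uint8),cv2.RETR_EXTERNAL,cv2.CHAIN_APPROX_NONE)[0]
    c=max(cs,key=cv2.contourArea)
    return c[:,0],cv2.approxPolyDP(cv2.convexHull(c),4,True)[:,0]
def masks(f):
    h=cv2.cvtColor(f,cv2.COLOR_BGR2HSV);H,S,V=cv2.split(h)
    return dict(blue=(H>100)&(H<125)&(S>130)&(V>50),orange=(H>5)&(H<18)&(S>170)&(V>120),green=(H>45)&(H<80)&(S>120))
E
python3 - <<'E'
from h import *
c=snapshot("wrist");f=c["frame"]
cv2.imwrite("pics/w1.png",cv2.resize(f,(800,600),interpolation=cv2.INTER_CUBIC))
import pickle;pickle.dump(c,open("w1.pkl","wb"))
print(c["xyz"],c["attitude"],observe()["position"])
for k,m in masks(f).items():
    z=.11 if k=="blue" else .094
    q=quad(m)[1];print(k,q.tolist(),np.round(cast(c,q,z)[:,:2],4).tolist(), np.round(cv2.minAreaRect(np.float32(cast(c,quad(m)[0],z)[:,:2]*1000)),2) if 0 else cv2.minAreaRect(np.float32(cast(c,quad(m)[0],z)[:,:2]*1000)))
E
```

```text
[0.55000304 0.06596171 0.37320941] [ 9.91134894e-01  9.23265003e-04 -3.09638514e-04  1.32855838e-01] [5.49688845e-01 3.85388754e-05 2.30572100e-01]
blue [[105, 57], [375, 89], [346, 229], [108, 204]] [[0.4242, 0.1104], [0.6554, 0.0852], [0.6416, -0.0458], [0.4095, -0.0203]] ((532.9351196289062, 31.626155853271484), (134.15853881835938, 234.49729919433594), 83.70226287841797)
orange [[184, 243], [182, 283], [164, 282], [167, 242]] [[0.4762, -0.069], [0.471, -0.1174], [0.4511, -0.1162], [0.4582, -0.0679]] ((464.15191650390625, -92.6668701171875), (50.1352424621582, 19.98410987854004), 82.51144409179688)
green [[276, 253], [307, 256], [300, 295], [271, 292]] [[0.5744, -0.0805], [0.6079, -0.084], [0.6025, -0.1325], [0.5699, -0.1287]] ((588.6234130859375, -106.34156799316406), (50.90435791015625, 33.97843551635742), 83.68247985839844)
```

View pics/w1.png

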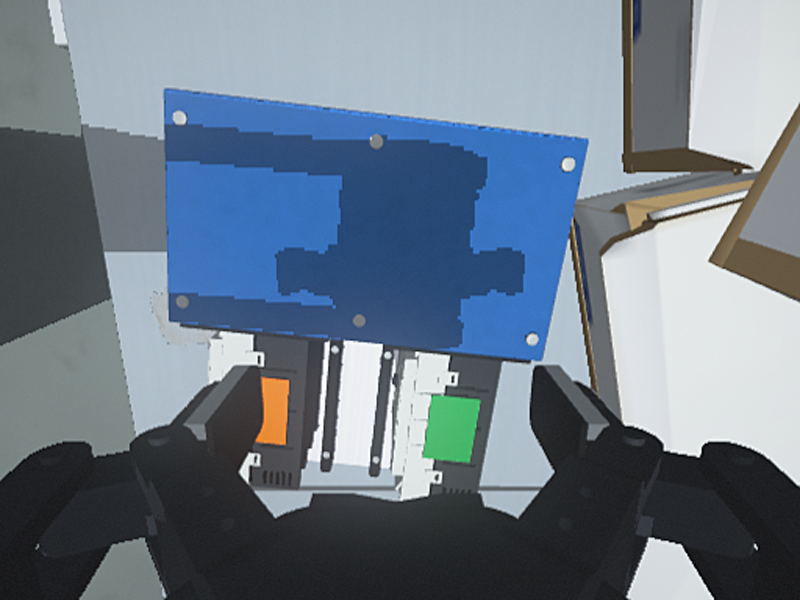

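The view shows the hood top quad, which matches 135 x 236 mm. The orange sticker is at (272,410), partly hidden by a finger, and the green one at (452,430), both in the 800 px scaling. The move was refused on format, so I'll resend it with every field.

Request:
arm_command(
  moves=[
    {"x":-45,"y":0,"z":-30,"rx":0,"ry":0,"rz":3,"gripper":0},
    {"x":-90,"y":0,"z":-60,"rx":0,"ry":0,"rz":6.3,"gripper":0},
    {"x":-110,"y":0,"z":-80,"rx":0,"ry":0,"rz":6.3,"gripper":0},
    {"x":-110,"y":0,"z":-80,"rx":0,"ry":0,"rz":6.3,"gripper":0},
    {"x":-110,"y":0,"z":-80,"rx":0,"ry":0,"rz":6.3,"gripper":0},
  ],
)

```text
clock: 0.7
position: [0.5501, -0.1103, 0.3114]
eef_rot: [0.745, 0.667, 0.0, 0.0]
force: [0.7, -0.2, -0.2]
opening: 0.0851
grasp_force: 0.0
```

```bash
python3 - <<'E'
from h import *
c=snapshot("wrist");f=c["frame"]
import pickle;pickle.dump(c,open("w2.pkl","wb"))
cv2.imwrite("pics/w2.png",cv2.resize(f,(800,600),interpolation=cv2.INTER_CUBIC))
for k,m in masks(f).items():
    z=.11 if k=="blue" else .094
    print(k,quad(m)[1].tolist(),cv2.minAreaRect(np.float32(cast(c,quad(m)[0],z)[:,:2]*1000)))
E
```

```text
blue [[332, 0], [324, 106], [123, 105], [111, 0]] ((531.3622436523438, 17.997955322265625), (108.50527954101562, 234.2172088623047), 83.73646545410156)
orange [[190, 139], [190, 163], [165, 159], [164, 139]] ((458.366943359375, -81.862060546875), (30.178558349609375, 33.36464309692383), 83.4667739868164)
green [[295, 138], [295, 176], [269, 177], [270, 139]] ((588.4354858398438, -104.77542114257812), (49.620540618896484, 33.87982940673828), 83.71421813964844)
```

View pics/w2.png

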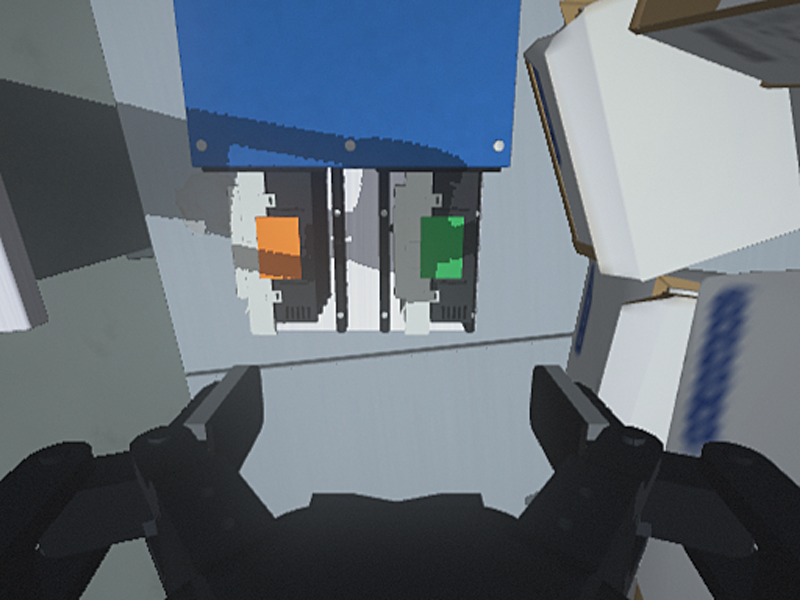

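In the 800 px scaling, the orange sticker centre is at (278,248) and the green at (442,247). The dark top ends are at row 322 and the white outer ends at about 334. The dock's outer edge is at row 331.

```bash
cat >> h.py <<'E'
YAW=np.radians(83.71);U=np.array([np.cos(YAW),np.sin(YAW)]);V=np.array([-U[1],U[0]])
O=np.array([.5329,.0316])-.0775*U
def dk(p): p=np.atleast_2d(p)[:,:2]-O; return np.round(np.c_[p@U,p@V]*1000,1)
def sticker(c,k,z=.094):
    h=cv2.cvtColor(c["frame"],cv2.COLOR_BGR2HSV);lo,hi=((4,150,60),(20,255,255)) if k=="orange" else ((45,120,40),(80,255,255))
    r=cv2.minAreaRect(np.float32(cast(c,quad(cv2.inRange(h,lo,hi))[0],z)[:,:2]*1000));return np.array(r[0])/1000,r[1:],dk(np.array(r[0])/1000)
def tool():
    s=observe();return np.round(s["position"],4),dk(s["position"]),np.round(s["eef_rot"],4),np.round(s["force"],1)
E
python3 - <<'E'
from h import *
import pickle;c=pickle.load(open("w2.pkl","rb"));s=1.5625
for k in("orange","green"): print(k,sticker(c,k))
b=np.array([[192,166],[510,166]])/s;print("hood mouth",dk(cast(c,b,.11)))
print("dark end top",dk(cast(c,np.array([[298,322],[450,322]])/s,.094)))
for z in(.094,.07,.05,.03):print("white end",z,dk(cast(c,np.array([[262,334],[417,335]])/s,z)))
print("left/right top",dk(cast(c,np.array([[232,230],[318,230],[393,230],[478,230]])/s,.094)))
print("base edge",dk(cast(c,np.array([[360,331]])/s,.006)))
print("notches",dk(cast(c,np.array([[270,200],[277,296],[436,200],[434,296]])/s,.094)))
print(tool())
E
```

```text
orange (array([ 0.45775198, -0.08707483]), ((43.008087158203125, 33.600013732910156), 83.82695007324219), array([[-48.7,  61.7]]))
green (array([ 0.58843549, -0.10477542]), ((49.620540618896484, 33.87982940673828), 83.71421813964844), array([[-52. , -70.1]]))
hood mouth [[  10.3  117. ]
 [  10.5 -117.7]]
dark end top [[-116.2   49.4]
 [-116.2  -79.4]]
white end 0.094 [[-127.    80.7]
 [-127.9  -51.6]]
white end 0.07 [[-135.7   88.3]
 [-136.7  -52.8]]
white end 0.05 [[-143.    94.6]
 [-144.   -53.8]]
white end 0.03 [[-150.3  100.9]
 [-151.4  -54.9]]
left/right top [[-38.6  97.9]
 [-38.6  29. ]
 [-38.6 -31.2]
 [-38.5 -99.3]]
base edge [[-155.7    4.4]]
notches [[-15.   65.7]
 [-93.4  65.6]
 [-15.  -65.1]
 [-93.4 -65.3]]
(array([ 0.5498, -0.1095,  0.3103]), array([[-60.9, -32.2]]), array([ 7.449e-01,  6.672e-01, -1.000e-04, -8.000e-04]), array([ 0. ,  0.8, -0.4]))
```

Request:
arm_command(
  moves=[
    {"x":4,"y":-40,"z":30,"rx":0,"ry":0,"rz":0,"gripper":0},
    {"x":8,"y":-80,"z":60,"rx":0,"ry":0,"rz":0,"gripper":0},
    {"x":8,"y":-96,"z":100,"rx":0,"ry":0,"rz":0,"gripper":0},
    {"x":8,"y":-96,"z":145,"rx":0,"ry":0,"rz":0,"gripper":0},
    {"x":8,"y":-96,"z":180,"rx":0,"ry":0,"rz":0,"gripper":0},
    {"x":8,"y":-96,"z":205,"rx":0,"ry":0,"rz":0,"gripper":0},
    {"x":8,"y":-96,"z":225,"rx":0,"ry":0,"rz":0,"gripper":0},
    {"x":8,"y":-96,"z":240,"rx":0,"ry":0,"rz":0,"gripper":0},
    {"x":8,"y":-96,"z":250,"rx":0,"ry":0,"rz":0,"gripper":0},
    {"x":8,"y":-96,"z":258,"rx":0,"ry":0,"rz":0,"gripper":0},
    {"x":8,"y":-96,"z":258,"rx":0,"ry":0,"rz":0,"gripper":0},
  ],
)

```text
clock: 1.85
position: [0.4545, -0.0906, 0.0519]
eef_rot: [0.745, 0.668, -0.001, -0.001]
force: [0.4, 0.2, 0.2]
opening: 0.0859
grasp_force: 0.0
```

```bash
python3 -c "
from h import *
print(tool(), np.round(observe()['torque'],2))"
```

```text
(array([ 0.4545, -0.0906,  0.0519]), array([[-52.6,  64.5]]), array([ 7.446e-01,  6.675e-01, -6.000e-04, -1.200e-03]), array([0.4, 0.2, 0.2])) [ 0.03 -0.01 -0.04]
```

No contact on the way down. Next I'll close and watch the force.

Request:
arm_command(
  moves=[
    {"x":0,"y":0,"z":0,"rx":0,"ry":0,"rz":0,"gripper":0.3},
    {"x":0,"y":0,"z":0,"rx":0,"ry":0,"rz":0,"gripper":0.6},
    {"x":0,"y":0,"z":0,"rx":0,"ry":0,"rz":0,"gripper":0.6},
    {"x":0,"y":0,"z":0,"rx":0,"ry":0,"rz":0,"gripper":0.6},
    {"x":0,"y":0,"z":0,"rx":0,"ry":0,"rz":0,"gripper":0.6},
  ],
)

```text
clock: 2.35
position: [0.4554, -0.0915, 0.0542]
eef_rot: [0.745, 0.667, -0.0, 0.0]
force: [-4.7, 1.4, 5.4]
opening: 0.0653
grasp_force: 69.5
```

Request:
arm_command(
  moves=[
    {"x":-4,"y":0,"z":0,"rx":0,"ry":0,"rz":0,"gripper":0.6},
    {"x":-12,"y":0,"z":0,"rx":0,"ry":0,"rz":0,"gripper":0.6},
    {"x":-22,"y":0,"z":0,"rx":0,"ry":0,"rz":0,"gripper":0.6},
    {"x":-32,"y":0,"z":0,"rx":0,"ry":0,"rz":0,"gripper":0.6},
    {"x":-38,"y":0,"z":0,"rx":0,"ry":0,"rz":0,"gripper":0.6},
    {"x":-40,"y":0,"z":0,"rx":0,"ry":0,"rz":0,"gripper":0.6},
    {"x":-40,"y":0,"z":0,"rx":0,"ry":0,"rz":0,"gripper":0.6},
  ],
)

```text
clock: 3.05
position: [0.4525, -0.1309, 0.0543]
eef_rot: [0.745, 0.667, 0.002, 0.001]
force: [2.6, 5.3, 5.0]
opening: 0.0653
grasp_force: 69.6
```

```bash
python3 - <<'E'
from h import *
c=snapshot("wrist");f=c["frame"]
cv2.imwrite("pics/w3.png",cv2.resize(f,(800,600),interpolation=cv2.INTER_CUBIC))
print(tool());
for k in("orange","green"): print(k,sticker(c,k))
E
```

```text
(array([ 0.4525, -0.1309,  0.0543]), array([[-92.8,  62.1]]), array([0.7451, 0.667 , 0.0016, 0.0009]), array([2.3, 4.2, 4.5]))
orange (array([ 0.45842703, -0.12869215]), ((45.02458190917969, 34.660037994384766), 83.77802276611328), array([[-90. ,  56.5]]))Traceback (most recent call last):
  File "<stdin>", line 5, in <module>
  File "h.py", line 21, in sticker
    r=cv2.minAreaRect(np.float32(cast(c,quad(cv2.inRange(h,lo,hi))[0],z)[:,:2]*1000));return np.array(r[0])/1000,r[1:],dk(np.array(r[0])/1000)
                                        ~~~~^^^^^^^^^^^^^^^^^^^^^^
  File "h.py", line 11, in quad
    c=max(cs,key=cv2.contourArea)
ValueError: max() iterable argument is empty
```

View pics/w3.png

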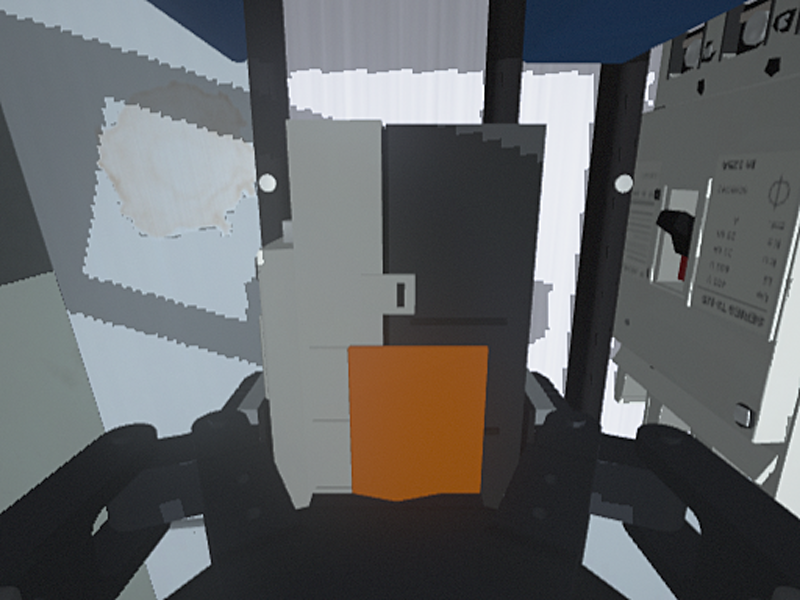

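The wrist view shows orange drawn out, with its foot edge at row ~122, fully clear of the hood. Grip is central. I'll lift it, carry it to the bench right of the dock and lower it.

Request:
arm_command(
  moves=[
    {"x":0,"y":0,"z":-15,"rx":0,"ry":0,"rz":0,"gripper":0.6},
    {"x":0,"y":0,"z":-40,"rx":0,"ry":0,"rz":0,"gripper":0.6},
    {"x":-20,"y":0,"z":-55,"rx":0,"ry":0,"rz":0,"gripper":0.6},
    {"x":-60,"y":0,"z":-55,"rx":0,"ry":0,"rz":0,"gripper":0.6},
    {"x":-105,"y":0,"z":-55,"rx":0,"ry":0,"rz":0,"gripper":0.6},
    {"x":-150,"y":0,"z":-55,"rx":0,"ry":0,"rz":0,"gripper":0.6},
    {"x":-180,"y":0,"z":-50,"rx":0,"ry":0,"rz":0,"gripper":0.6},
    {"x":-190,"y":0,"z":-30,"rx":0,"ry":0,"rz":0,"gripper":0.6},
    {"x":-190,"y":0,"z":-12,"rx":0,"ry":0,"rz":0,"gripper":0.6},
    {"x":-190,"y":0,"z":-3,"rx":0,"ry":0,"rz":0,"gripper":0.6},
    {"x":-190,"y":0,"z":3,"rx":0,"ry":0,"rz":0,"gripper":0.6},
    {"x":-190,"y":0,"z":4,"rx":0,"ry":0,"rz":0,"gripper":0.6},
  ],
)

```text
clock: 4.3
position: [0.4299, -0.3197, 0.0487]
eef_rot: [0.745, 0.667, -0.0, -0.0]
force: [0.0, -0.7, -7.9]
opening: 0.0653
grasp_force: 70.2
```

```bash
python3 -c "
from h import *
print(tool(), np.round(observe()['torque'],2))"
```

```text
(array([ 0.4299, -0.3197,  0.0487]), array([[-283. ,   63.9]]), array([ 7.447e-01,  6.674e-01, -4.000e-04, -4.000e-04]), array([ 0. , -0.7, -7.9])) [-0.01 -0.03  0.03]
```

Request:
arm_command(
  moves=[
    {"x":0,"y":0,"z":1,"rx":0,"ry":0,"rz":0,"gripper":0.6},
    {"x":0,"y":0,"z":1,"rx":0,"ry":0,"rz":0,"gripper":0},
    {"x":0,"y":0,"z":1,"rx":0,"ry":0,"rz":0,"gripper":0},
    {"x":0,"y":0,"z":1,"rx":0,"ry":0,"rz":0,"gripper":0},
    {"x":0,"y":0,"z":-30,"rx":0,"ry":0,"rz":0,"gripper":0},
    {"x":0,"y":0,"z":-75,"rx":0,"ry":0,"rz":0,"gripper":0},
    {"x":0,"y":0,"z":-120,"rx":0,"ry":0,"rz":0,"gripper":0},
    {"x":0,"y":0,"z":-120,"rx":0,"ry":0,"rz":0,"gripper":0},
  ],
)

```text
clock: 5.1
position: [0.4338, -0.3234, 0.1792]
eef_rot: [0.745, 0.667, 0.001, 0.009]
force: [0.3, -0.9, 0.4]
opening: 0.0854
grasp_force: 0.0
```

```bash
python3 - <<'E'
from h import *
c=snapshot("wrist");f=c["frame"];cv2.imwrite("pics/w4.png",cv2.resize(f,(800,600)))
print(tool(),observe()["opening"]);print(sticker(c,"orange",.088))
E
```

```text
(array([ 0.4326, -0.3222,  0.1755]), array([[-285.2,   60.9]]), array([7.448e-01, 6.672e-01, 6.000e-04, 6.100e-03]), array([-0.3, -0.1, -0.7])) 0.085539917251334
(array([ 0.43647516, -0.3202514 ]), ((49.95217514038086, 33.63099670410156), 83.511474609375), array([[-282.8,   57.3]]))
```

Request:
arm_command(
  moves=[
    {"x":40,"y":20,"z":0,"rx":0,"ry":0,"rz":0,"gripper":0},
    {"x":80,"y":45,"z":0,"rx":0,"ry":0,"rz":0,"gripper":0},
    {"x":120,"y":70,"z":0,"rx":0,"ry":0,"rz":0,"gripper":0},
    {"x":160,"y":95,"z":0,"rx":0,"ry":0,"rz":0,"gripper":0},
    {"x":200,"y":115,"z":0,"rx":0,"ry":0,"rz":0,"gripper":0},
    {"x":225,"y":127,"z":0,"rx":0,"ry":0,"rz":0,"gripper":0},
    {"x":231,"y":127,"z":20,"rx":0,"ry":0,"rz":0,"gripper":0},
    {"x":231,"y":127,"z":30,"rx":0,"ry":0,"rz":0,"gripper":0},
    {"x":231,"y":127,"z":30,"rx":0,"ry":0,"rz":0,"gripper":0},
    {"x":231,"y":127,"z":30,"rx":0,"ry":0,"rz":0,"gripper":0},
    {"x":231,"y":127,"z":30,"rx":0,"ry":0,"rz":0,"gripper":0},
  ],
)

```text
clock: 6.25
position: [0.5819, -0.1055, 0.1402]
eef_rot: [0.745, 0.667, 0.0, 0.001]
force: [-0.2, 0.2, 0.0]
opening: 0.0854
grasp_force: 0.0
```

```bash
python3 -c "
from h import *
print(tool())"
```

```text
(array([ 0.5819, -0.1055,  0.1402]), array([[-53.4, -63.8]]), array([7.454e-01, 6.666e-01, 4.000e-04, 6.000e-04]), array([-0.2,  0.2,  0. ]))
```

Request:
arm_command(
  moves=[
    {"x":1,"y":1,"z":25,"rx":0,"ry":0,"rz":0,"gripper":0},
    {"x":1,"y":1,"z":45,"rx":0,"ry":0,"rz":0,"gripper":0},
    {"x":1,"y":1,"z":65,"rx":0,"ry":0,"rz":0,"gripper":0},
    {"x":1,"y":1,"z":80,"rx":0,"ry":0,"rz":0,"gripper":0},
    {"x":1,"y":1,"z":87,"rx":0,"ry":0,"rz":0,"gripper":0},
    {"x":1,"y":1,"z":87,"rx":0,"ry":0,"rz":0,"gripper":0},
    {"x":1,"y":1,"z":87,"rx":0,"ry":0,"rz":0,"gripper":0.3},
    {"x":1,"y":1,"z":87,"rx":0,"ry":0,"rz":0,"gripper":0.6},
    {"x":1,"y":1,"z":87,"rx":0,"ry":0,"rz":0,"gripper":0.6},
    {"x":1,"y":1,"z":87,"rx":0,"ry":0,"rz":0,"gripper":0.6},
    {"x":1,"y":1,"z":87,"rx":0,"ry":0,"rz":0,"gripper":0.6},
  ],
)

```text
clock: 7.35
position: [0.5836, -0.1039, 0.0541]
eef_rot: [0.745, 0.667, 0.0, 0.001]
force: [-1.5, -0.8, 6.3]
opening: 0.0652
grasp_force: 72.0
```

Request:
arm_command(
  moves=[
    {"x":-4,"y":0,"z":0,"rx":0,"ry":0,"rz":0,"gripper":0.6},
    {"x":-12,"y":0,"z":0,"rx":0,"ry":0,"rz":0,"gripper":0.6},
    {"x":-22,"y":0,"z":0,"rx":0,"ry":0,"rz":0,"gripper":0.6},
    {"x":-32,"y":0,"z":0,"rx":0,"ry":0,"rz":0,"gripper":0.6},
    {"x":-38,"y":0,"z":0,"rx":0,"ry":0,"rz":0,"gripper":0.6},
    {"x":-40,"y":0,"z":0,"rx":0,"ry":0,"rz":0,"gripper":0.6},
    {"x":-40,"y":0,"z":0,"rx":0,"ry":0,"rz":0,"gripper":0.6},
  ],
)

```text
clock: 8.05
position: [0.5802, -0.1419, 0.0541]
eef_rot: [0.745, 0.667, 0.002, 0.001]
force: [1.5, 5.2, 5.3]
opening: 0.0651
grasp_force: 72.3
```

```bash
python3 - <<'E'
from h import *
c=snapshot("wrist");f=c["frame"];cv2.imwrite("pics/w5.png",cv2.resize(f,(800,600)))
print(tool(),observe()["opening"]);print(sticker(c,"green",.094))
E
```

```text
(array([ 0.5802, -0.1419,  0.0541]), array([[-89.8, -66. ]]), array([7.448e-01, 6.673e-01, 2.300e-03, 6.000e-04]), array([1.4, 4. , 5.2])) 0.06488225500984028
(array([ 0.58602307, -0.14045163]), ((43.27530288696289, 34.70360565185547), 83.76568603515625), array([[-87.7, -71.7]]))
```

Request:
arm_command(
  moves=[
    {"x":0,"y":0,"z":-15,"rx":0,"ry":0,"rz":0,"gripper":0.6},
    {"x":0,"y":0,"z":-40,"rx":0,"ry":0,"rz":0,"gripper":0.6},
    {"x":0,"y":-20,"z":-50,"rx":0,"ry":0,"rz":0,"gripper":0.6},
    {"x":0,"y":-55,"z":-50,"rx":0,"ry":0,"rz":0,"gripper":0.6},
    {"x":0,"y":-90,"z":-50,"rx":0,"ry":0,"rz":0,"gripper":0.6},
    {"x":0,"y":-120,"z":-50,"rx":0,"ry":0,"rz":0,"gripper":0.6},
    {"x":0,"y":-131,"z":-45,"rx":0,"ry":0,"rz":0,"gripper":0.6},
    {"x":0,"y":-131,"z":-38,"rx":0,"ry":0,"rz":0,"gripper":0.6},
    {"x":0,"y":-131,"z":-38,"rx":0,"ry":0,"rz":0,"gripper":0.6},
    {"x":0,"y":-131,"z":-38,"rx":0,"ry":0,"rz":0,"gripper":0.6},
  ],
)

```text
clock: 9.1
position: [0.4485, -0.129, 0.0897]
eef_rot: [0.745, 0.667, -0.0, -0.0]
force: [0.0, 0.2, -6.8]
opening: 0.0652
grasp_force: 71.1
```

```bash
python3 - <<'E'
from h import *
c=snapshot("wrist");f=c["frame"];cv2.imwrite("pics/w6.png",cv2.resize(f,(800,600)))
print(tool(),observe()["opening"]);print(sticker(c,"green",.132))
E
```

```text
(array([ 0.4489, -0.1291,  0.0902]), array([[-91.5,  65.9]]), array([ 0.7448,  0.6672,  0.    , -0.    ]), array([ 0.3,  0.6, -7.4])) 0.0653998737843848
(array([ 0.45452829, -0.12617667]), ((41.90962219238281, 33.837913513183594), 83.80011749267578), array([[-87.9,  60.6]]))
```

View pics/w6.png

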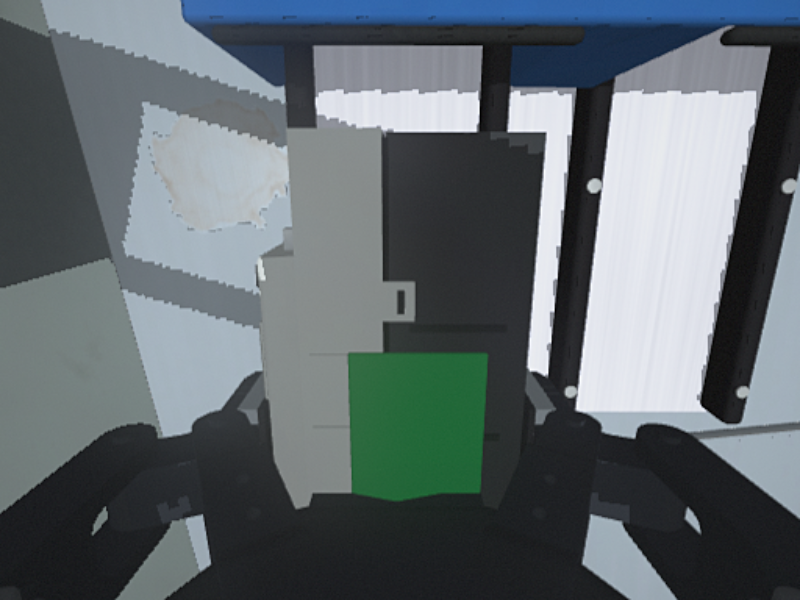

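The view has the near-lane rails' inner edges at columns 313 and 482 (row 100). Their centre, 397, lines up with the held green breaker, and its foot at row 130 is outside the hood. Lowering.

Request:
arm_command(
  moves=[
    {"x":0,"y":1,"z":12,"rx":0,"ry":0,"rz":0,"gripper":0.6},
    {"x":0,"y":1,"z":22,"rx":0,"ry":0,"rz":0,"gripper":0.6},
    {"x":0,"y":1,"z":29,"rx":0,"ry":0,"rz":0,"gripper":0.6},
    {"x":0,"y":1,"z":33,"rx":0,"ry":0,"rz":0,"gripper":0.6},
    {"x":0,"y":1,"z":36,"rx":0,"ry":0,"rz":0,"gripper":0.6},
    {"x":0,"y":1,"z":36,"rx":0,"ry":0,"rz":0,"gripper":0.6},
  ],
)

```text
clock: 9.75
position: [0.4495, -0.1291, 0.0544]
eef_rot: [0.745, 0.667, 0.0, 0.0]
force: [0.2, -1.0, -7.2]
opening: 0.0654
grasp_force: 71.4
```

```bash
python3 -c "
from h import *
print(tool(), np.round(observe()['torque'],2))"
```

```text
(array([ 0.4495, -0.1291,  0.0544]), array([[-91.4,  65.3]]), array([7.449e-01, 6.672e-01, 1.000e-04, 2.000e-04]), array([ 0.2, -1. , -7.2])) [-0.04 -0.01 -0.04]
```

Request:
arm_command(
  moves=[
    {"x":2,"y":0,"z":1,"rx":0,"ry":0,"rz":0,"gripper":0.6},
    {"x":10,"y":0,"z":1,"rx":0,"ry":0,"rz":0,"gripper":0.6},
    {"x":20,"y":0,"z":1,"rx":0,"ry":0,"rz":0,"gripper":0.6},
    {"x":30,"y":0,"z":1,"rx":0,"ry":0,"rz":0,"gripper":0.6},
    {"x":40,"y":0,"z":1,"rx":0,"ry":0,"rz":0,"gripper":0.6},
    {"x":40,"y":0,"z":1,"rx":0,"ry":0,"rz":0,"gripper":0.6},
  ],
)

```text
clock: 10.35
position: [0.4544, -0.0871, 0.0541]
eef_rot: [0.744, 0.668, 0.001, -0.0]
force: [-0.4, 4.0, 0.4]
opening: 0.0655
grasp_force: 71.8
```

Request:
arm_command(
  moves=[
    {"x":5,"y":0,"z":0,"rx":0,"ry":0,"rz":0,"gripper":0.6},
    {"x":12,"y":0,"z":0,"rx":0,"ry":0,"rz":0,"gripper":0.6},
    {"x":18,"y":0,"z":0,"rx":0,"ry":0,"rz":0,"gripper":0.6},
    {"x":20,"y":0,"z":0,"rx":0,"ry":0,"rz":0,"gripper":0.6},
    {"x":20,"y":0,"z":0,"rx":0,"ry":0,"rz":0,"gripper":0.6},
    {"x":20,"y":0,"z":0,"rx":0,"ry":0,"rz":0,"gripper":0.6},
  ],
)

```text
clock: 10.95
position: [0.4565, -0.0694, 0.054]
eef_rot: [0.745, 0.667, 0.001, 0.0]
force: [-0.4, -2.2, 3.2]
opening: 0.0655
grasp_force: 72.2
```

```bash
python3 -c "
from h import *
print(tool(), np.round(observe()['torque'],2))"
```

```text
(array([ 0.4565, -0.0694,  0.054 ]), array([[-31.2,  64.9]]), array([7.448e-01, 6.673e-01, 6.000e-04, 5.000e-04]), array([-0.4, -2.2,  3.2])) [-0.29  0.27  0.23]
```

Request:
arm_command(
  moves=[
    {"x":0,"y":0,"z":0,"rx":0,"ry":0,"rz":0,"gripper":0.2},
    {"x":0,"y":0,"z":0,"rx":0,"ry":0,"rz":0,"gripper":0},
    {"x":0,"y":0,"z":0,"rx":0,"ry":0,"rz":0,"gripper":0},
    {"x":0,"y":0,"z":-30,"rx":0,"ry":0,"rz":0,"gripper":0},
    {"x":0,"y":0,"z":-65,"rx":0,"ry":0,"rz":0,"gripper":0},
    {"x":-30,"y":0,"z":-75,"rx":0,"ry":0,"rz":0,"gripper":0.5},
    {"x":-70,"y":0,"z":-75,"rx":0,"ry":0,"rz":0,"gripper":1},
    {"x":-105,"y":0,"z":-75,"rx":0,"ry":0,"rz":0,"gripper":1},
    {"x":-115,"y":0,"z":-75,"rx":0,"ry":0,"rz":0,"gripper":1},
    {"x":-115,"y":0,"z":-75,"rx":0,"ry":0,"rz":0,"gripper":1},
    {"x":-115,"y":0,"z":-75,"rx":0,"ry":0,"rz":0,"gripper":1},
  ],
)

```text
clock: 12.05
position: [0.4432, -0.1828, 0.1279]
eef_rot: [0.745, 0.667, 0.0, -0.001]
force: [-0.7, -0.2, -0.6]
opening: 0.0005
grasp_force: 0.0
```

```bash
python3 - <<'E'
from h import *
c=snapshot("wrist");f=c["frame"];cv2.imwrite("pics/w7.png",cv2.resize(f,(800,600)))
print(tool(),observe()["opening"]);print(sticker(c,"green",.094))
E
```

```text
(array([ 0.4433, -0.1825,  0.128 ]), array([[-145.2,   65.6]]), array([ 7.446e-01,  6.675e-01,  3.000e-04, -6.000e-04]), array([ 0.2,  0.5, -0.4])) 0.00010675981648043689
(array([ 0.46125024, -0.07738924]), ((35.31196594238281, 34.27320861816406), 83.8051986694336), array([[-38.7,  59.3]]))
```

View pics/w7.png

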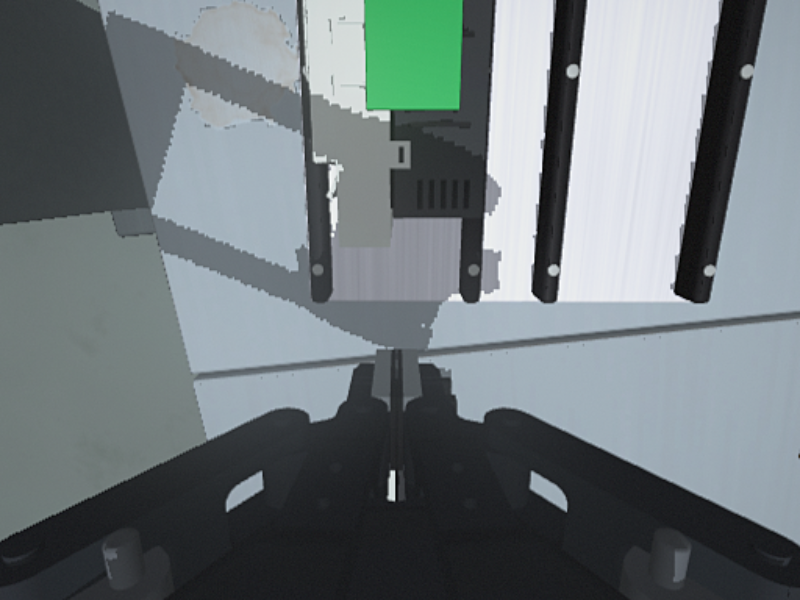

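The closed fingers are at columns 372–418. The green breaker's white outer end covers columns 338–392 at row 247, and the shorter dark end is at row 217. I'll shift 4 mm toward the robot so I push on the white end, then descend.

Request:
arm_command(
  moves=[
    {"x":-3,"y":-4,"z":20,"rx":0,"ry":0,"rz":0,"gripper":1},
    {"x":-3,"y":-4,"z":45,"rx":0,"ry":0,"rz":0,"gripper":1},
    {"x":-3,"y":-4,"z":65,"rx":0,"ry":0,"rz":0,"gripper":1},
    {"x":-3,"y":-4,"z":78,"rx":0,"ry":0,"rz":0,"gripper":1},
    {"x":-3,"y":-4,"z":82,"rx":0,"ry":0,"rz":0,"gripper":1},
    {"x":-3,"y":-4,"z":82,"rx":0,"ry":0,"rz":0,"gripper":1},
    {"x":-3,"y":-4,"z":82,"rx":0,"ry":0,"rz":0,"gripper":1},
    {"x":-3,"y":-4,"z":82,"rx":0,"ry":0,"rz":0,"gripper":1},
  ],
)

```text
clock: 12.9
position: [0.4399, -0.1867, 0.0476]
eef_rot: [0.745, 0.667, 0.0, 0.001]
force: [0.3, 0.2, 0.4]
opening: -0.0001
grasp_force: 0.0
```

Request:
arm_command(
  moves=[
    {"x":8,"y":0,"z":0,"rx":0,"ry":0,"rz":0,"gripper":1},
    {"x":16,"y":0,"z":0,"rx":0,"ry":0,"rz":0,"gripper":1},
    {"x":20,"y":0,"z":0,"rx":0,"ry":0,"rz":0,"gripper":1},
    {"x":24,"y":0,"z":0,"rx":0,"ry":0,"rz":0,"gripper":1},
    {"x":28,"y":0,"z":0,"rx":0,"ry":0,"rz":0,"gripper":1},
    {"x":32,"y":0,"z":0,"rx":0,"ry":0,"rz":0,"gripper":1},
    {"x":36,"y":0,"z":0,"rx":0,"ry":0,"rz":0,"gripper":1},
  ],
)

```text
clock: 13.6
position: [0.4429, -0.151, 0.0464]
eef_rot: [0.745, 0.667, -0.001, 0.001]
force: [-0.8, -4.4, 0.3]
opening: -0.0001
grasp_force: 0.0
```

```bash
python3 -c "
from h import *
print(tool(), np.round(observe()['torque'],2))"
```

```text
(array([ 0.4429, -0.151 ,  0.0464]), array([[-113.9,   69.4]]), array([ 7.450e-01,  6.671e-01, -6.000e-04,  6.000e-04]), array([-0.8, -4.4,  0.3])) [-0.51  0.08 -0.05]
```

Request:
arm_command(
  moves=[
    {"x":5,"y":0,"z":0,"rx":0,"ry":0,"rz":0,"gripper":1},
    {"x":10,"y":0,"z":0,"rx":0,"ry":0,"rz":0,"gripper":1},
    {"x":15,"y":0,"z":0,"rx":0,"ry":0,"rz":0,"gripper":1},
    {"x":20,"y":0,"z":0,"rx":0,"ry":0,"rz":0,"gripper":1},
  ],
)

```text
clock: 14.0
position: [0.4452, -0.1303, 0.0464]
eef_rot: [0.745, 0.667, -0.0, 0.0]
force: [-0.7, -3.7, -0.3]
opening: 0.0003
grasp_force: 0.0
```

Request:
arm_command(
  moves=[
    {"x":2,"y":0,"z":0,"rx":0,"ry":0,"rz":0,"gripper":1},
    {"x":4,"y":0,"z":0,"rx":0,"ry":0,"rz":0,"gripper":1},
    {"x":6,"y":0,"z":0,"rx":0,"ry":0,"rz":0,"gripper":1},
  ],
)

```text
clock: 14.3
position: [0.4458, -0.1247, 0.0464]
eef_rot: [0.745, 0.667, -0.0, 0.0]
force: [-0.5, -4.4, -0.7]
opening: 0.0003
grasp_force: 0.0
```

Request:
arm_command(
  moves=[
    {"x":2,"y":0,"z":0,"rx":0,"ry":0,"rz":0,"gripper":1},
    {"x":3,"y":0,"z":0,"rx":0,"ry":0,"rz":0,"gripper":1},
    {"x":4,"y":0,"z":0,"rx":0,"ry":0,"rz":0,"gripper":1},
  ],
)

```text
clock: 14.6
position: [0.4462, -0.121, 0.0464]
eef_rot: [0.745, 0.667, -0.0, 0.0]
force: [-1.9, -6.9, -0.2]
opening: 0.0
grasp_force: 0.0
```

Request:
arm_command(
  moves=[
    {"x":1,"y":0,"z":0,"rx":0,"ry":0,"rz":0,"gripper":1},
    {"x":2,"y":0,"z":0,"rx":0,"ry":0,"rz":0,"gripper":1},
    {"x":3,"y":0,"z":0,"rx":0,"ry":0,"rz":0,"gripper":1},
  ],
)

```text
clock: 14.9
position: [0.4464, -0.1196, 0.0466]
eef_rot: [0.745, 0.667, -0.001, 0.001]
force: [-1.7, -10.7, -0.4]
opening: -0.0
grasp_force: 0.0
```

Request:
arm_command(
  moves=[
    {"x":1,"y":0,"z":0,"rx":0,"ry":0,"rz":0,"gripper":1},
    {"x":2,"y":0,"z":0,"rx":0,"ry":0,"rz":0,"gripper":1},
    {"x":3,"y":0,"z":0,"rx":0,"ry":0,"rz":0,"gripper":1},
  ],
)

```text
clock: 15.2
position: [0.4467, -0.1182, 0.0469]
eef_rot: [0.745, 0.667, -0.003, 0.003]
force: [-2.5, -15.7, -0.1]
opening: 0.0002
grasp_force: 0.0
```

The force now rises about 3.5 N/mm, with friction near 4.5 N before that. That is the rubber facing, so the near pad is fully in. I'll back off and fetch orange.

Request:
arm_command(
  moves=[
    {"x":-3,"y":0,"z":0,"rx":0,"ry":0,"rz":0,"gripper":1},
    {"x":-20,"y":0,"z":0,"rx":0,"ry":0,"rz":0,"gripper":1},
    {"x":-50,"y":0,"z":-20,"rx":0,"ry":0,"rz":0,"gripper":1},
    {"x":-70,"y":0,"z":-60,"rx":0,"ry":0,"rz":0,"gripper":0.5},
    {"x":-90,"y":0,"z":-100,"rx":0,"ry":0,"rz":0,"gripper":0},
    {"x":-130,"y":3,"z":-120,"rx":0,"ry":0,"rz":0,"gripper":0},
    {"x":-170,"y":6,"z":-120,"rx":0,"ry":0,"rz":0,"gripper":0},
    {"x":-200,"y":6,"z":-120,"rx":0,"ry":0,"rz":0,"gripper":0},
    {"x":-203,"y":6,"z":-100,"rx":0,"ry":0,"rz":0,"gripper":0},
    {"x":-203,"y":6,"z":-90,"rx":0,"ry":0,"rz":0,"gripper":0},
    {"x":-203,"y":6,"z":-90,"rx":0,"ry":0,"rz":0,"gripper":0},
    {"x":-203,"y":6,"z":-90,"rx":0,"ry":0,"rz":0,"gripper":0},
  ],
)

```text
clock: 16.4
position: [0.4308, -0.3159, 0.1361]
eef_rot: [0.744, 0.668, 0.0, -0.001]
force: [0.5, -0.8, 1.0]
opening: 0.0855
grasp_force: 0.0
```

```bash
python3 - <<'E'
from h import *
c=snapshot("wrist");print(tool());print(sticker(c,"orange",.088))
c=snapshot("scene");print(sticker(c,"green",.094))
E
```

```text
(array([ 0.4311, -0.3162,  0.1368]), array([[-279.4,   63.1]]), array([7.444e-01, 6.677e-01, 4.000e-04, 2.000e-04]), array([-0.9, -0.2, -0.5]))
(array([ 0.43636316, -0.32060489]), ((50.27042770385742, 34.08945083618164), 83.61776733398438), array([[-283.2,   57.4]]))
(array([ 0.46873019, -0.04054612]), ((28.86650276184082, 35.54875183105469), 84.28720092773438), array([[-1.2, 55.9]]))
```

Request:
arm_command(
  moves=[
    {"x":-3,"y":0,"z":30,"rx":0,"ry":0,"rz":0,"gripper":0},
    {"x":-3,"y":0,"z":60,"rx":0,"ry":0,"rz":0,"gripper":0},
    {"x":-3,"y":0,"z":80,"rx":0,"ry":0,"rz":0,"gripper":0},
    {"x":-3,"y":0,"z":89,"rx":0,"ry":0,"rz":0,"gripper":0},
    {"x":-3,"y":0,"z":89,"rx":0,"ry":0,"rz":0,"gripper":0},
    {"x":-3,"y":0,"z":89,"rx":0,"ry":0,"rz":0,"gripper":0.3},
    {"x":-3,"y":0,"z":89,"rx":0,"ry":0,"rz":0,"gripper":0.6},
    {"x":-3,"y":0,"z":89,"rx":0,"ry":0,"rz":0,"gripper":0.6},
    {"x":-3,"y":0,"z":89,"rx":0,"ry":0,"rz":0,"gripper":0.6},
    {"x":-3,"y":0,"z":89,"rx":0,"ry":0,"rz":0,"gripper":0.6},
    {"x":-3,"y":0,"z":89,"rx":0,"ry":0,"rz":0,"gripper":0.6},
  ],
)

```text
clock: 17.6
position: [0.4312, -0.321, 0.0495]
eef_rot: [0.745, 0.667, 0.0, 0.002]
force: [-1.4, -0.1, 5.4]
opening: 0.0652
grasp_force: 71.9
```

```bash
python3 -c "
from h import *
print(tool(), np.round(observe()['torque'],2))"
```

```text
(array([ 0.4312, -0.321 ,  0.0495]), array([[-284.2,   62.5]]), array([7.448e-01, 6.673e-01, 1.000e-04, 1.700e-03]), array([-1.4, -0.1,  5.4])) [0.17 0.45 0.02]
```

Request:
arm_command(
  moves=[
    {"x":0,"y":0,"z":-15,"rx":0,"ry":0,"rz":0,"gripper":0.6},
    {"x":0,"y":10,"z":-45,"rx":0,"ry":0,"rz":0,"gripper":0.6},
    {"x":20,"y":45,"z":-60,"rx":0,"ry":0,"rz":0,"gripper":0.6},
    {"x":45,"y":80,"z":-60,"rx":0,"ry":0,"rz":0,"gripper":0.6},
    {"x":75,"y":110,"z":-60,"rx":0,"ry":0,"rz":0,"gripper":0.6},
    {"x":115,"y":127,"z":-60,"rx":0,"ry":0,"rz":0,"gripper":0.6},
    {"x":155,"y":127,"z":-60,"rx":0,"ry":0,"rz":0,"gripper":0.6},
    {"x":185,"y":127,"z":-60,"rx":0,"ry":0,"rz":0,"gripper":0.6},
    {"x":192,"y":127,"z":-50,"rx":0,"ry":0,"rz":0,"gripper":0.6},
    {"x":192,"y":127,"z":-45,"rx":0,"ry":0,"rz":0,"gripper":0.6},
    {"x":192,"y":127,"z":-45,"rx":0,"ry":0,"rz":0,"gripper":0.6},
    {"x":192,"y":127,"z":-45,"rx":0,"ry":0,"rz":0,"gripper":0.6},
  ],
)

```text
clock: 18.8
position: [0.5768, -0.1444, 0.0913]
eef_rot: [0.745, 0.667, -0.001, -0.001]
force: [-0.5, -0.7, -7.1]
opening: 0.0654
grasp_force: 71.0
```

```bash
python3 - <<'E'
from h import *
c=snapshot("wrist");f=c["frame"];cv2.imwrite("pics/w8.png",cv2.resize(f,(800,600)))
print(tool());print(sticker(c,"orange",.131))
E
```

```text
(array([ 0.5772, -0.1446,  0.092 ]), array([[-92.8, -63.4]]), array([ 7.455e-01,  6.665e-01, -2.000e-04, -0.000e+00]), array([-0.4, -1.1, -7.8]))
(array([ 0.58294379, -0.14157004]), ((46.302974700927734, 34.18242263793945), 83.79046630859375), array([[-89.1, -68.7]]))
```

View pics/w8.png

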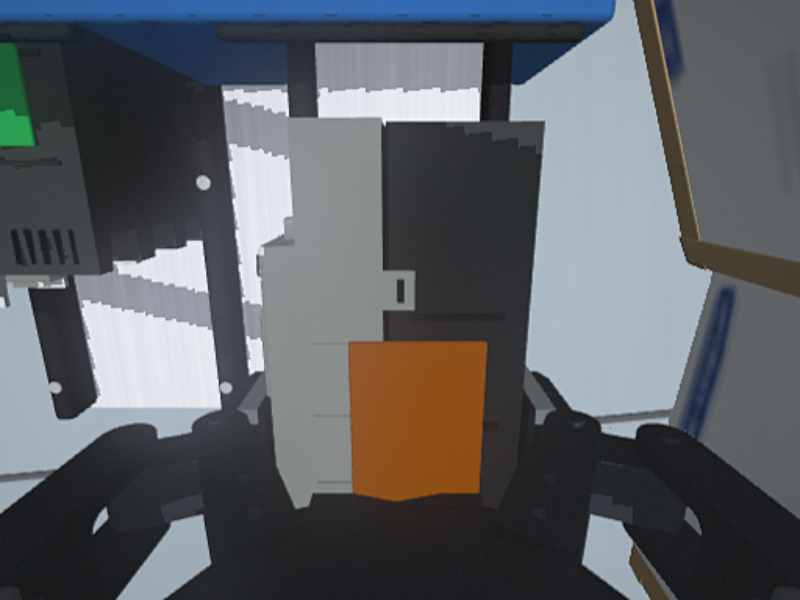

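The far-lane rails' inner edges are at columns 316 and 483 (centre 399), aligned with the held orange breaker, and its foot at row 118 is outside the hood. Lowering.

Request:
arm_command(
  moves=[
    {"x":0,"y":1,"z":12,"rx":0,"ry":0,"rz":0,"gripper":0.6},
    {"x":0,"y":1,"z":22,"rx":0,"ry":0,"rz":0,"gripper":0.6},
    {"x":0,"y":1,"z":29,"rx":0,"ry":0,"rz":0,"gripper":0.6},
    {"x":0,"y":1,"z":33,"rx":0,"ry":0,"rz":0,"gripper":0.6},
    {"x":0,"y":1,"z":36,"rx":0,"ry":0,"rz":0,"gripper":0.6},
    {"x":0,"y":1,"z":36,"rx":0,"ry":0,"rz":0,"gripper":0.6},
  ],
)

```text
clock: 19.45
position: [0.5786, -0.1433, 0.0563]
eef_rot: [0.745, 0.667, 0.0, 0.0]
force: [0.9, 0.3, -7.2]
opening: 0.065
grasp_force: 71.1
```

```bash
python3 -c "
from h import *
print(tool(), np.round(observe()['torque'],2))"
```

```text
(array([ 0.5786, -0.1433,  0.0563]), array([[-91.4, -64.6]]), array([7.449e-01, 6.672e-01, 0.000e+00, 1.000e-04]), array([ 0.9,  0.3, -7.2])) [-0.09  0.01 -0.  ]
```

Request:
arm_command(
  moves=[
    {"x":2,"y":0,"z":1,"rx":0,"ry":0,"rz":0,"gripper":0.6},
    {"x":10,"y":0,"z":1,"rx":0,"ry":0,"rz":0,"gripper":0.6},
    {"x":20,"y":0,"z":1,"rx":0,"ry":0,"rz":0,"gripper":0.6},
    {"x":30,"y":0,"z":1,"rx":0,"ry":0,"rz":0,"gripper":0.6},
    {"x":40,"y":0,"z":1,"rx":0,"ry":0,"rz":0,"gripper":0.6},
    {"x":50,"y":0,"z":1,"rx":0,"ry":0,"rz":0,"gripper":0.6},
    {"x":57,"y":0,"z":1,"rx":0,"ry":0,"rz":0,"gripper":0.6},
    {"x":60,"y":0,"z":1,"rx":0,"ry":0,"rz":0,"gripper":0.6},
    {"x":60,"y":0,"z":1,"rx":0,"ry":0,"rz":0,"gripper":0.6},
  ],
)

```text
clock: 20.35
position: [0.5855, -0.0828, 0.0557]
eef_rot: [0.745, 0.668, 0.001, -0.0]
force: [-0.1, 1.4, -5.3]
opening: 0.065
grasp_force: 71.2
```

Request:
arm_command(
  moves=[
    {"x":0,"y":0,"z":0,"rx":0,"ry":0,"rz":0,"gripper":0.2},
    {"x":0,"y":0,"z":0,"rx":0,"ry":0,"rz":0,"gripper":0},
    {"x":0,"y":0,"z":0,"rx":0,"ry":0,"rz":0,"gripper":0},
    {"x":0,"y":0,"z":-30,"rx":0,"ry":0,"rz":0,"gripper":0},
    {"x":0,"y":0,"z":-65,"rx":0,"ry":0,"rz":0,"gripper":0},
    {"x":-30,"y":-2,"z":-75,"rx":0,"ry":0,"rz":0,"gripper":0.5},
    {"x":-70,"y":-4,"z":-75,"rx":0,"ry":0,"rz":0,"gripper":1},
    {"x":-105,"y":-4,"z":-75,"rx":0,"ry":0,"rz":0,"gripper":1},
    {"x":-117,"y":-4,"z":-75,"rx":0,"ry":0,"rz":0,"gripper":1},
    {"x":-117,"y":-4,"z":-75,"rx":0,"ry":0,"rz":0,"gripper":1},
    {"x":-117,"y":-4,"z":-75,"rx":0,"ry":0,"rz":0,"gripper":1},
  ],
)

```text
clock: 21.45
position: [0.5685, -0.199, 0.1305]
eef_rot: [0.745, 0.667, 0.001, -0.0]
force: [0.3, 0.4, -0.4]
opening: 0.0005
grasp_force: 0.0
```

```bash
python3 - <<'E'
from h import *
c=snapshot("wrist");f=c["frame"];cv2.imwrite("pics/w9.png",cv2.resize(f,(800,600)))
print(tool(),observe()["opening"]);print(sticker(c,"orange",.094))
E
```

```text
(array([ 0.5685, -0.1984,  0.1304]), array([[-147.3,  -60.6]]), array([ 7.446e-01,  6.675e-01,  4.000e-04, -2.000e-04]), array([-0.6,  0.3, -0. ])) 8.028382577943567e-05
(array([ 0.59016077, -0.0909144 ]), ((30.96334457397461, 34.1846923828125), 83.81312561035156), array([[-38. , -70.3]]))
```

Request:
arm_command(
  moves=[
    {"x":-1,"y":0,"z":20,"rx":0,"ry":0,"rz":0,"gripper":1},
    {"x":-1,"y":0,"z":45,"rx":0,"ry":0,"rz":0,"gripper":1},
    {"x":-1,"y":0,"z":65,"rx":0,"ry":0,"rz":0,"gripper":1},
    {"x":-1,"y":0,"z":79,"rx":0,"ry":0,"rz":0,"gripper":1},
    {"x":-1,"y":0,"z":84,"rx":0,"ry":0,"rz":0,"gripper":1},
    {"x":-1,"y":0,"z":84,"rx":0,"ry":0,"rz":0,"gripper":1},
    {"x":-1,"y":0,"z":84,"rx":0,"ry":0,"rz":0,"gripper":1},
    {"x":-1,"y":0,"z":84,"rx":0,"ry":0,"rz":0,"gripper":1},
  ],
)

```text
clock: 22.3
position: [0.5692, -0.2009, 0.0479]
eef_rot: [0.745, 0.667, 0.001, 0.001]
force: [-0.4, 0.2, -0.2]
opening: -0.0001
grasp_force: 0.0
```

Request:
arm_command(
  moves=[
    {"x":8,"y":0,"z":0,"rx":0,"ry":0,"rz":0,"gripper":1},
    {"x":16,"y":0,"z":0,"rx":0,"ry":0,"rz":0,"gripper":1},
    {"x":20,"y":0,"z":0,"rx":0,"ry":0,"rz":0,"gripper":1},
    {"x":24,"y":0,"z":0,"rx":0,"ry":0,"rz":0,"gripper":1},
    {"x":28,"y":0,"z":0,"rx":0,"ry":0,"rz":0,"gripper":1},
    {"x":32,"y":0,"z":0,"rx":0,"ry":0,"rz":0,"gripper":1},
    {"x":36,"y":0,"z":0,"rx":0,"ry":0,"rz":0,"gripper":1},
  ],
)

```text
clock: 23.0
position: [0.572, -0.1656, 0.0463]
eef_rot: [0.745, 0.667, -0.001, 0.001]
force: [-0.5, -3.5, -0.3]
opening: -0.0
grasp_force: 0.0
```

```bash
python3 -c "
from h import *
print(tool(), np.round(observe()['torque'],2))"
```

```text
(array([ 0.572 , -0.1656,  0.0463]), array([[-114.3,  -60.5]]), array([ 0.745 ,  0.6671, -0.0008,  0.0008]), array([-0.5, -3.5, -0.3])) [-0.51  0.1   0.02]
```

Sliding at 3.5 N. I'll advance 20 mm to where the stop range begins, then go in small steps.

Request:
arm_command(
  moves=[
    {"x":5,"y":0,"z":0,"rx":0,"ry":0,"rz":0,"gripper":1},
    {"x":10,"y":0,"z":0,"rx":0,"ry":0,"rz":0,"gripper":1},
    {"x":15,"y":0,"z":0,"rx":0,"ry":0,"rz":0,"gripper":1},
    {"x":20,"y":0,"z":0,"rx":0,"ry":0,"rz":0,"gripper":1},
    {"x":22,"y":0,"z":0,"rx":0,"ry":0,"rz":0,"gripper":1},
  ],
)

```text
clock: 23.5
position: [0.5746, -0.1423, 0.0463]
eef_rot: [0.745, 0.667, 0.0, -0.0]
force: [-0.0, -3.5, -0.3]
opening: 0.0002
grasp_force: 0.0
```

Request:
arm_command(
  moves=[
    {"x":2,"y":0,"z":0,"rx":0,"ry":0,"rz":0,"gripper":1},
    {"x":4,"y":0,"z":0,"rx":0,"ry":0,"rz":0,"gripper":1},
    {"x":6,"y":0,"z":0,"rx":0,"ry":0,"rz":0,"gripper":1},
  ],
)

```text
clock: 23.8
position: [0.5752, -0.1369, 0.0463]
eef_rot: [0.745, 0.667, -0.0, 0.0]
force: [0.0, -4.0, -0.0]
opening: 0.0002
grasp_force: 0.0
```

Request:
arm_command(
  moves=[
    {"x":2,"y":0,"z":0,"rx":0,"ry":0,"rz":0,"gripper":1},
    {"x":3,"y":0,"z":0,"rx":0,"ry":0,"rz":0,"gripper":1},
    {"x":4,"y":0,"z":0,"rx":0,"ry":0,"rz":0,"gripper":1},
  ],
)

```text
clock: 24.1
position: [0.5756, -0.1329, 0.0463]
eef_rot: [0.745, 0.667, -0.0, 0.0]
force: [-0.3, -3.8, -0.7]
opening: -0.0002
grasp_force: 0.0
```

Request:
arm_command(
  moves=[
    {"x":2,"y":0,"z":0,"rx":0,"ry":0,"rz":0,"gripper":1},
    {"x":4,"y":0,"z":0,"rx":0,"ry":0,"rz":0,"gripper":1},
    {"x":5,"y":0,"z":0,"rx":0,"ry":0,"rz":0,"gripper":1},
  ],
)

```text
clock: 24.4
position: [0.5762, -0.1278, 0.0463]
eef_rot: [0.745, 0.667, 0.0, -0.0]
force: [-0.7, -4.0, -0.0]
opening: 0.0002
grasp_force: 0.0
```

Request:
arm_command(
  moves=[
    {"x":2,"y":0,"z":0,"rx":0,"ry":0,"rz":0,"gripper":1},
    {"x":3,"y":0,"z":0,"rx":0,"ry":0,"rz":0,"gripper":1},
    {"x":4,"y":0,"z":0,"rx":0,"ry":0,"rz":0,"gripper":1},
  ],
)

```text
clock: 24.7
position: [0.5767, -0.1239, 0.0463]
eef_rot: [0.745, 0.667, 0.0, 0.0]
force: [0.2, -3.2, -0.0]
opening: 0.0002
grasp_force: 0.0
```

Request:
arm_command(
  moves=[
    {"x":2,"y":0,"z":0,"rx":0,"ry":0,"rz":0,"gripper":1},
    {"x":3,"y":0,"z":0,"rx":0,"ry":0,"rz":0,"gripper":1},
    {"x":4,"y":0,"z":0,"rx":0,"ry":0,"rz":0,"gripper":1},
  ],
)

```text
clock: 25.0
position: [0.5771, -0.12, 0.0463]
eef_rot: [0.745, 0.667, -0.0, 0.0]
force: [-0.2, -4.6, -0.3]
opening: -0.0001
grasp_force: 0.0
```

Request:
arm_command(
  moves=[
    {"x":2,"y":0,"z":0,"rx":0,"ry":0,"rz":0,"gripper":1},
    {"x":3,"y":0,"z":0,"rx":0,"ry":0,"rz":0,"gripper":1},
    {"x":4,"y":0,"z":0,"rx":0,"ry":0,"rz":0,"gripper":1},
  ],
)

```text
clock: 25.3
position: [0.5775, -0.1161, 0.0463]
eef_rot: [0.745, 0.667, -0.0, 0.0]
force: [-1.3, -3.9, -0.2]
opening: -0.0001
grasp_force: 0.0
```

Request:
arm_command(
  moves=[
    {"x":2,"y":0,"z":0,"rx":0,"ry":0,"rz":0,"gripper":1},
    {"x":3,"y":0,"z":0,"rx":0,"ry":0,"rz":0,"gripper":1},
    {"x":4,"y":0,"z":0,"rx":0,"ry":0,"rz":0,"gripper":1},
  ],
)

```text
clock: 25.6
position: [0.5779, -0.1125, 0.0464]
eef_rot: [0.745, 0.667, -0.0, 0.0]
force: [-1.4, -7.1, 1.1]
opening: 0.0002
grasp_force: 0.0
```

Request:
arm_command(
  moves=[
    {"x":1,"y":0,"z":0,"rx":0,"ry":0,"rz":0,"gripper":1},
    {"x":2,"y":0,"z":0,"rx":0,"ry":0,"rz":0,"gripper":1},
    {"x":3,"y":0,"z":0,"rx":0,"ry":0,"rz":0,"gripper":1},
  ],
)

```text
clock: 25.9
position: [0.5781, -0.1112, 0.0466]
eef_rot: [0.745, 0.667, -0.002, 0.001]
force: [-1.4, -10.7, 0.4]
opening: 0.0001
grasp_force: 0.0
```

Request:
arm_command(
  moves=[
    {"x":1,"y":0,"z":0,"rx":0,"ry":0,"rz":0,"gripper":1},
    {"x":2,"y":0,"z":0,"rx":0,"ry":0,"rz":0,"gripper":1},
    {"x":3,"y":0,"z":0,"rx":0,"ry":0,"rz":0,"gripper":1},
  ],
)

```text
clock: 26.2
position: [0.5783, -0.1099, 0.0469]
eef_rot: [0.745, 0.667, -0.003, 0.002]
force: [-3.2, -15.8, 1.3]
opening: 0.0
grasp_force: 0.0
```

Request:
arm_command(
  moves=[
    {"x":-3,"y":0,"z":0,"rx":0,"ry":0,"rz":0,"gripper":1},
    {"x":-20,"y":0,"z":0,"rx":0,"ry":0,"rz":0,"gripper":1},
    {"x":-50,"y":0,"z":-20,"rx":0,"ry":0,"rz":0,"gripper":1},
    {"x":-80,"y":-20,"z":-60,"rx":0,"ry":0,"rz":0,"gripper":1},
    {"x":-90,"y":-40,"z":-100,"rx":0,"ry":0,"rz":0,"gripper":1},
    {"x":-100,"y":-60,"z":-150,"rx":0,"ry":0,"rz":0,"gripper":1},
    {"x":-100,"y":-60,"z":-200,"rx":0,"ry":0,"rz":0,"gripper":1},
    {"x":-100,"y":-60,"z":-230,"rx":0,"ry":0,"rz":0,"gripper":1},
    {"x":-100,"y":-60,"z":-230,"rx":0,"ry":0,"rz":0,"gripper":1},
    {"x":-100,"y":-60,"z":-230,"rx":0,"ry":0,"rz":0,"gripper":1},
  ],
)

```text
clock: 27.2
position: [0.5084, -0.1987, 0.2775]
eef_rot: [0.745, 0.667, 0.001, 0.001]
force: [0.3, -0.2, 0.8]
opening: -0.0003
grasp_force: 0.0
```

```bash
python3 - <<'E'
from h import *
c=snapshot("wrist");f=c["frame"];cv2.imwrite("pics/w10.png",cv2.resize(f,(800,600)))
print(tool())
for k in("orange","green"):
    try: print(sticker(c,k))
    except ValueError: print(k,"hidden")
E
```

```text
(array([ 0.5079, -0.1985,  0.2755]), array([[-153.9,   -0.3]]), array([ 7.447e-01,  6.674e-01,  3.000e-04, -8.000e-04]), array([ 0.3,  0.6, -0.6]))
(array([ 0.59551288, -0.04618494]), ((4.49873161315918, 33.65589904785156), 83.90869903564453), array([[  7. , -70.8]]))
(array([ 0.4649198 , -0.04289423]), ((27.467971801757812, 33.893978118896484), 83.89080810546875), array([[-4. , 59.4]]))
```

View pics/w10.png

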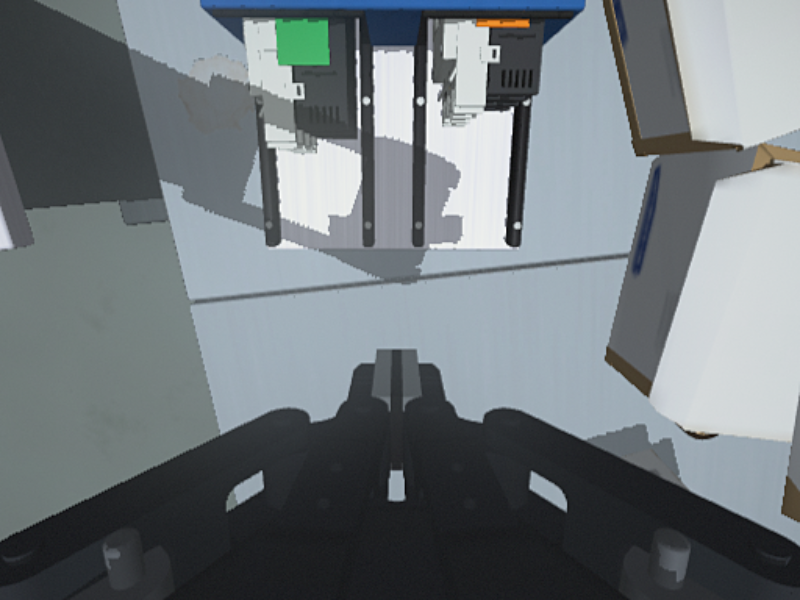

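The green breaker is now in the near lane (sticker at (302,42)) and the orange in the far lane (edge at (503,22)). Both are square in their lanes and seated, and the arm is clear.

```bash
python3 -c "
from plant import hand_in
print(hand_in())"
```

```text
the job is handed in; nothing more can be done
None
```

I swapped the breakers (green now in the near lane, orange in the far) and pushed each onto its stop to about 16 N at the tool, under the 35 N slip limit; the force rise indicates both pads are fully in, though I couldn't see them, and the job was handed in at about 27 s.

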